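Bleed the air manifold with its bayonet key

ROBOT

A 6-joint arm with a two-finger parallel gripper is mounted at the origin on a cart in front of the work surface, level with it; the furniture and walls round the work are solid. World frame = base frame: x ahead of the robot, y to its left, z up, the work surface at z = 0. Lengths are in mm, angles in degrees, forces in N, time in s.
With the tool pointing down it reaches from about 300 to 850 mm from the base axis. Payload 4.2 kg.
Tool frame: the origin (TCP) lies midway between the tips of the shut fingers; the grasp point (between the pads) lies 19 mm behind it (env.grasp_offset is the distance from the TCP to the grasp point, in mm); z points along the fingers, y is the line along which they close (so a half turn about z gives the same grasp; the last joint's range is limited). The gripper opens to 91 mm and grips with 3 to 60 N. Pads are 32 mm wide; open, the fingers measure 118 mm over their backs; the gripper's body (76 mm by 178 mm) begins 60 mm behind the grasp point.
Start: joints at [74.255, 18.312, 89.639, -0, 72.044, -1.146], TCP at [144.931, 556.451, 213.976] pointing down, gripper open.
Joint ranges: [-177.97, 177.97], [-48.28, 115.42], [12.27, 149.76], [-77.06, 257.06], [2.81, 150.46], [-146.56, 146.56]. Speed limits (degrees/s): [147.25, 147.25, 180, 180, 180, 180].

INTERFACE

Orientations are given as [roll, pitch, yaw] about the fixed x, y, z axes, in that order (R = Rz(yaw) Ry(pitch) Rx(roll)).
In Python, from workcell import env, optics gives the robot as it stands. The module is installed in compiled form; this text tells all that it offers.
- The arm moves only by the tool send_rows, never from a script. Its argument "targets" is a list that holds one entry, the list of rows, each a list of 7 numbers: the turn, a rotation vector about the world's x, y, z scaled (see below), then the shift along the world's x, y, z scaled (see below), then the closure, from -1 (fully open) to 1 (shut). In form: [[[rx, ry, rz, x, y, z, gripper], ...]]. A call has 1 to 12 rows; each row shifts and turns the commanded pose from where the row before left it; what a row does not reach is not made up. The controller multiplies each number of a shift by 0.2 m and each number of a turn by pi/2 rad. A row lasts 1/10 s, in which the tool goes at most 50 mm and 8.59 degrees, less where a joint would pass 70% of its speed; a pose out of reach is approached as far as the arm can. A call with a number of a shift or a turn outside -1 to 1 is refused whole. A call with a gripper value outside its range is refused whole. The fingers move at their own pace and stop on an object; "grip_force" is the grip in N (left out, the last holds). Time passes only in rows, so rows that do not move let the fingers close. It gives the time, the measured TCP pose, the force, the opening and the grip force at its end, in the units of the state.
- env.state(): the state, without advancing time (a new reading comes with each control period).
- optics.grab_frame(name): name is "scene" or "top" or "wrist"; returns (picture, depth): 384x512x3 uint8, red, green, blue; 384x512 float32, mm along the optical axis (not along the pixel's ray), 0 where there is no reading.
- optics.camera_info(name): a dict with "camera_matrix" (3x3 intrinsics, pixels), "k1" (the pictures are not rectified: a ray, as slopes to the right and down, at radius r is drawn at 1 + k1 r^2 times it, then the intrinsics apply), "R" (3x3) and "t" (3): a world point X has camera coordinates R X + t; the wrist camera has in their place "mount" (4x4, takes a point from camera to tool coordinates, whose origin is the TCP and whose axes are the flange's). Camera axes: x right, y down, z forward; pixel columns grow to the right and rows downward; lengths in mm; the calibration is good to about 2 mm. A picture is of the moment at which its call begins: read the wrist's pose just before it. camera_info takes no time and is no camera call.
- env.job_done(): hands the job in; it is judged then, once.
Trained networks look in the newest picture that a camera, given by its name, has taken for a name from the list of things; names that differ only in an ending like _2 or _b are one class to them, and where a whole thing is asked for, a point or a joint stands for the part that bears it (a point fixed in the world has none). Each returns a list of dicts, best first, with "conf" (0 to 1); they miss things now and then, are a little off and sometimes report something else, mostly with a low value. They report only what shows in the picture. A call takes as long as a camera call. They do not tell look-alikes from the thing itself.
- optics.silhouettes(camera, name): "mask" (384x512 bool, what is visible of it) and "at" ([column, row] in pixels, amid what is visible of it).
- optics.place_of(camera, name): "at" ([column, row] in pixels: a listed point, or the origin of a listed thing).
The state is a dict: "time_s": time; "qpos": joint angles; "qvel": joint speeds; "effort": joint torques, N m; "ee_pos": TCP position; "ee_rot": TCP orientation; "force": force on the tool from outside, world axes, zero at the start; "torque": the same for the moment, N m; "gripper_width": finger opening in mm; "gripper_force": force on a finger pad.
Only numpy, scipy, OpenCV 4.12 (cv2) and the standard library are available. Lean on these libraries where they do the work, as an engineer would, in place of code of your own. Each camera call takes 0.05 s, during which the arm holds its last target. There are 200 camera calls.

TASK

Bleed the compressed-air manifold: take the red bleed key out of its wooden block, put it upright into the slotted port on top of the manifold, push it in against the spring, then twist it a quarter turn clockwise (seen from above). The valve closes by its springs when let go, so finish while still gripping the key, pressed fully home and turned a quarter turn; leave the other things on the bench where they are.

Things in the scene. Friction and masses are not known exactly. Their poses are not given: they have to be found in the camera images.
- bleed_key: Loose upright bayonet key, 0.08 to 0.17 kg. Origin on its axis at its pins; z up, x along pins and wing; a half turn about z is the same key. At z = 0 a cross pin, 8 mm thick, 40 long (x); shaft 22 mm diameter, z -15 to 25 mm; foot: tongue 18 (x) by 8 (y), z -26 to -14; black collar 48 mm diameter, z 24 to 28. Starts in the wooden block, collar resting on its top.
- key_grip (a point): Middle of the key's red ribbed wing, 45 mm above the key's origin, axes as the key's. The wing is 54 (x) by 20 (y) by 34 mm tall, 17 mm above and below this point, and stands on the collar; grip it across its 20 mm thickness with the fingertips just above the collar.
- key_block: Fixed light wooden storage block 85x70x60 mm (x, y, z), origin at the centre of its underside. A hole 45 (x) by 28 (y) mm passes through it from the top; the key stands in it, pins within about 15 degrees of the block's x, key origin 36 mm above the bench, free to be lifted straight out.
- manifold: Fixed blue air manifold, aluminium top, 76x76 mm, 60 mm high, base plate 104x84. Origin at the centre of its underside; the port's axis is its z axis. Brass hose couplings reach out to 66 mm on its +y and -y sides, a round gauge 60 mm out on -x. A yellow dot on top at +y and at -y marks where the pins point after the quarter turn.
- port (a point): Centre of the port's mouth, on the manifold's axis 60 mm above its underside, axes as the manifold's. Bore 26 mm with a straight slot 44 long (x) by 12 mm wide for the pins, through a top plate 8 mm thick; wide cavity beneath. Key origin heights from here: -4 mm standing on the sprung follower, below -12 the pins are under the plate and it can turn, -18 at the stop (fully home).
- bleed_turn (a joint): Turn of the port's sprung follower, rad: 0 at rest, only clockwise seen from above, stop 1.55 (key at about 98 degrees). The key's tongue sits in its 11 mm wide notch with 0.17 rad play, so it lags the key. Springs: push 6 N at first contact, 14 N after the 14 mm to the stop; twist about 0.1 N m. If let go, the key rises 6 mm to the plate and turns part way back.
- screw_box: Bystander: small yellow cardboard box of screws, 61x90x46 mm, origin at the centre of its underside. Leave it alone.
- masking_tape: Bystander: roll of pale yellow masking tape lying flat, 104 mm across, 25 mm high, origin at the centre of its underside. Leave it alone.
- oil_can: Bystander: dark green oil can with a pale spout, 64x64x170 mm, origin at the centre of its underside. Leave it alone.
Things that resemble listed ones, but are neither listed nor needed, are in the scene too. What is shaped like the bleed_key but pink or purple is not meant.

How it is judged:
By the outcome, as a careful person would: the job done as asked, in the order asked, and still so for the second after the job is handed in, while the arm keeps its last pose, push and grip.
It also fails if it takes over 46 s, if anything falls off the work surface, if the arm or the gripper's body presses on something with over 40 N, if the wrist force passes 120 N, or if a joint passes its speed limit or range.

## Working session

There is one attempt and no reset: what is moved stays moved. The work goes in short steps, Python scripts to look and compute and a tool call to move; the robot and the scene stay as the last step left them, time stands still between calls to the robot, and variables do not carry over. Pictures are saved under pics/ and viewed, at most 10 in all, crops included, and the job is handed in when it is done.

Besides the shell and the picture viewer there is one more tool, called after "Call:" as name(argument=value, ...), one argument or row to a line, values as JSON. send_rows: Moves the arm, as the interface text tells. Its arguments: {"type":"object","properties":{"targets":{"type":"array"},"grip_force":{"type":"number"}},"required":["targets"]}

```bash
mkdir -p pics
cat > h.py <<'E'
import numpy as np, cv2
from workcell import env, optics
from scipy.spatial.transform import Rotation as Rn
def cam(name):
    c=optics.camera_info(name); K=np.array(c["camera_matrix"]);k1=c["k1"]
    if "mount" in c:
        s=env.state(); M=np.array(c["mount"]); T=np.eye(4)
        T[:3,:3]=Rn.from_euler('xyz',s["ee_rot"],degrees=True).as_matrix(); T[:3,3]=s["ee_pos"]
        W=T@M; R=W[:3,:3].T; t=-R@W[:3,3]
    else: R=np.array(c["R"]);t=np.array(c["t"])
    return K,k1,R,t
def ray(C,uv):
    K,k1,R,t=C; uv=np.atleast_2d(uv).astype(float)
    p=cv2.undistortPoints(uv.reshape(-1,1,2),K,np.array([k1,0,0,0.,0])).reshape(-1,2)
    return np.c_[p,np.ones(len(p))]
def at_z(C,uv,z):
    K,k1,R,t=C; d=ray(C,uv)@R; o=-R.T@t
    return o+d*((z-o[2])/d[:,2])[:,None]
def deproj(C,uv,depth):
    K,k1,R,t=C; return (ray(C,uv)*np.asarray(depth).reshape(-1,1)-t)@R
def proj(C,X):
    K,k1,R,t=C
    return cv2.projectPoints(np.atleast_2d(X).astype(float),cv2.Rodrigues(R)[0],t.astype(float),K,np.array([k1,0,0,0.,0]))[0].reshape(-1,2)
def save(n,im): cv2.imwrite(n,im[:,:,::-1])
E
python3 - <<'E'
from h import *
print(env.state())
ims=[]
for n in ("scene","top"):
    C=cam(n); p,d=optics.grab_frame(n); save(f"pics/{n}.png",p); np.save(f"{n}_d.npy",d)
    for o in ("bleed_key","key_block","manifold","port","key_grip"):
        print(n,o,[(np.round(r["at"]),round(r["conf"],2)) for r in optics.place_of(n,o)])
E
```

```text
{'time_s': 0.0, 'qpos': array([ 7.42573170e+01,  1.83514491e+01,  8.97056537e+01,  9.65338221e-05,
        7.20413018e+01, -1.14672175e+00]), 'qvel': array([ 0.0005513 ,  0.02982389, -0.00899025, -0.08004955,  0.12363163,
       -0.05345068]), 'effort': array([ 1.69817686e-03, -4.12461770e+01, -2.31981236e+01,  7.30171893e-02,
        4.55566426e-02, -1.50653468e-04]), 'ee_pos': array([144.77551544, 555.97404506, 213.12727845]), 'ee_rot': array([-1.79901617e+02, -2.06110569e-03,  1.65404007e+02]), 'force': array([ 0.57894427,  0.23111018, -0.76629858]), 'torque': array([-0.00705819,  0.02025519,  0.07363831]), 'gripper_force': 0.0, 'gripper_width': 91.1146421245447}
scene bleed_key [(array([194., 172.]), 0.8), (array([183., 154.]), 0.8), (array([206., 199.]), 0.74)]
scene key_block [(array([194., 179.]), 0.8), (array([335., 318.]), 0.69)]
scene manifold [(array([286., 272.]), 0.86)]
scene port [(array([286., 255.]), 0.68)]
scene key_grip [(array([204., 189.]), 0.76), (array([178., 144.]), 0.62)]
top bleed_key [(array([162., 220.]), 0.76), (array([127., 209.]), 0.62), (array([194., 230.]), 0.48)]
top key_block [(array([164., 224.]), 0.89)]
top manifold [(array([295., 224.]), 0.9)]
top port [(array([300., 221.]), 0.78), (array([195., 157.]), 0.52)]
top key_grip [(array([161., 218.]), 0.74), (array([357., 227.]), 0.73), (array([196., 229.]), 0.62), (array([126., 210.]), 0.46)]
```

Run:
```python
import cv2,numpy as np
a=cv2.imread("pics/scene.png");b=cv2.imread("pics/top.png")
cv2.imwrite("pics/both.png",cv2.resize(np.vstack([a[90:360],b[90:330]]),None,fx=1.17,fy=1.17,interpolation=cv2.INTER_CUBIC))
```

```text
(no output)
```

View pics/both.png

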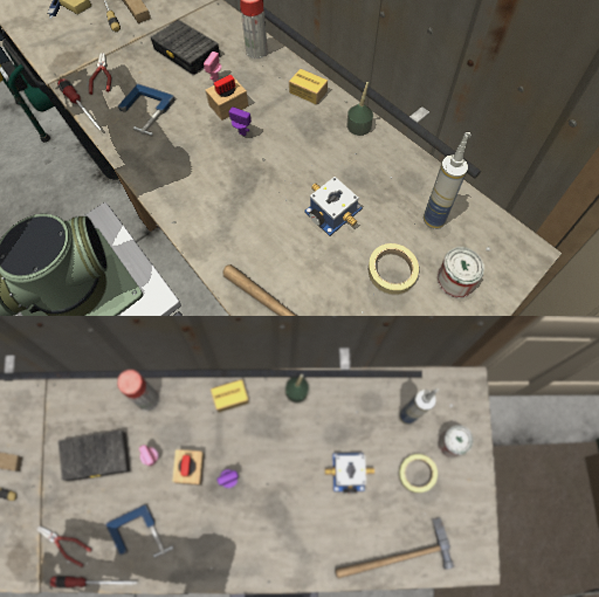

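Both views show three key shapes. In the top frame: pink at about (127,209), red standing in the wooden block at about (160,217), purple at about (195,229). The red one in the block is the one meant, by both colour and place. The manifold is at about (298,222). Next I measure these and make an enlarged crop.

Run:
```python
from h import *
im=cv2.imread("pics/scene.png")[125:215,155:255]; cv2.imwrite("pics/crop.png",cv2.resize(im,None,fx=5,fy=5,interpolation=cv2.INTER_CUBIC))
for n in ("scene","top"):
    C=cam(n); d=np.load(f"{n}_d.npy"); im=cv2.imread(f"pics/{n}.png")
    optics.grab_frame(n)
    for o in ("bleed_key","key_block","manifold","screw_box","oil_can","masking_tape"):
        for r in optics.silhouettes(n,o):
            m=cv2.erode(r["mask"].astype(np.uint8),np.ones((3,3)))>0
            m&=d>0; v,u=np.nonzero(m)
            if len(u)<5: continue
            P=deproj(C,np.c_[u,v],d[v,u]); zt=np.percentile(P[:,2],90); T=P[P[:,2]>zt-10]
            print(n,o,np.round(r["at"]),round(r["conf"],2),"bgr",im[m].mean(0).round(),"top z",zt.round(),"c",T.mean(0).round(),"min",T.min(0).round(),"max",T.max(0).round())
```

```text
scene bleed_key [180. 144.] 0.75 bgr [107.  90. 148.] top z 90.0 c [569. 303.  87.] min [548. 290.  80.] max [590. 321.  93.]
scene bleed_key [204. 193.] 0.69 bgr [119.  46.  93.] top z 90.0 c [508.  94.  88.] min [495.  73.  80.] max [522. 119.  94.]
scene bleed_key [282. 267.] 0.64 bgr [150. 154. 153.] top z 63.0 c [ 523. -223.   61.] min [ 479. -259.   53.] max [ 563. -182.   68.]
scene bleed_key [192. 164.] 0.47 bgr [ 24.  27. 110.] top z 100.0 c [540. 200.  97.] min [515. 193.  90.] max [563. 210. 103.]
scene key_block [188. 163.] 0.58 bgr [ 25.  28. 116.] top z 100.0 c [537. 202.  97.] min [515. 193.  90.] max [562. 215. 104.]
scene manifold [281. 266.] 0.73 bgr [149. 153. 153.] top z 63.0 c [ 523. -223.   61.] min [ 479. -259.   53.] max [ 563. -182.   68.]
scene manifold [306. 189.] 0.44 bgr [62. 79. 69.] top z 83.0 c [747. -90.  88.] min [ 732. -105.   73.] max [765. -73. 149.]
scene screw_box [261. 162.] 0.85 bgr [ 78. 147. 169.] top z 49.0 c [733.  91.  47.] min [698.  47.  40.] max [773. 138.  52.]
scene screw_box [307. 192.] 0.73 bgr [61. 77. 67.] top z 79.0 c [745. -91.
[... 630 characters left out ...]
 92.0 c [575. 311.  88.] min [553. 292.  82.] max [597. 328.  99.]
top key_block [166. 225.] 0.8 bgr [132. 177. 204.] top z 64.0 c [543. 207.  61.] min [502. 171.  54.] max [589. 246.  70.]
top manifold [295. 225.] 0.91 bgr [186. 185. 184.] top z 63.0 c [ 528. -214.   60.] min [ 477. -253.   53.] max [ 567. -178.   70.]
top screw_box [193. 158.] 0.73 bgr [107. 194. 210.] top z 51.0 c [739.  98.  47.] min [702.  51.  41.] max [776. 146.  59.]
top oil_can [254. 154.] 0.95 bgr [65. 79. 68.] top z 88.0 c [751. -85.  97.] min [738. -96.  78.] max [764. -71. 157.]
top masking_tape [362. 215.] 0.82 bgr [166. 214. 217.] top z 29.0 c [ 526. -407.   25.] min [ 474. -454.   19.] max [ 566. -358.   33.]
```

View pics/crop.png

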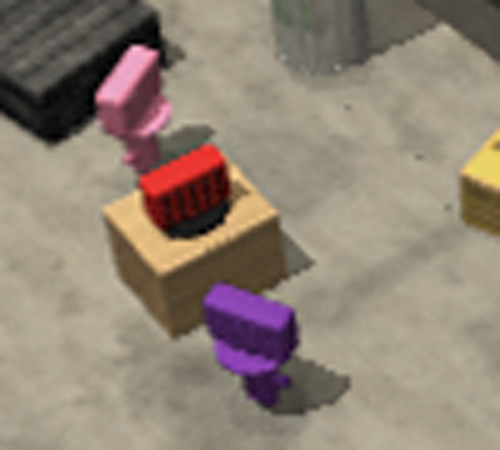

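The crop confirms it: the red ribbed wing stands on its black collar in the wooden block. Pink is behind it and purple in front. I'm moving above the red key for a close look.

Call:
send_rows(
  targets=[
    [[0, 0, 0, 0.165, -0.145, 0.008, -1], [0, 0, 0, 0.165, -0.145, 0.008, -1], [0, 0, 0, 0.165, -0.145, 0.008, -1], [0, 0, 0, 0.165, -0.145, 0.008, -1], [0, 0, 0, 0.165, -0.145, 0.008, -1], [0, 0, 0, 0.165, -0.145, 0.008, -1], [0, 0, 0, 0.165, -0.145, 0.008, -1], [0, 0, 0, 0.165, -0.145, 0.008, -1], [0, 0, 0, 0.165, -0.145, 0.008, -1], [0, 0, 0, 0.165, -0.145, 0.008, -1], [0, 0, 0, 0.165, -0.145, 0.008, -1], [0, 0, 0, 0.165, -0.145, 0.008, -1]],
  ],
)

```text
time_s: 2.5
ee_pos: [542.1, 207.1, 233.4]
ee_rot: [180.0, 0.0, 165.4]
force: [0.5, 0.6, -0.1]
gripper_width: 91.0
gripper_force: 0.0
```

Call:
send_rows(
  targets=[
    [[0, 0, 0.08, 0, 0, 0, -1], [0, 0, 0.08, 0, 0, 0, -1], [0, 0, 0, 0, 0, 0, -1], [0, 0, 0, 0, 0, 0, -1]],
  ],
)

```text
time_s: 2.9
ee_pos: [540.8, 208.5, 233.1]
ee_rot: [180.0, -0.0, 179.7]
force: [-0.1, 0.9, 0.2]
gripper_width: 91.3
gripper_force: 0.0
```

Run:
```python
from h import *
C=cam("wrist"); print(np.round(optics.camera_info("wrist")["mount"],2)); p,d=optics.grab_frame("wrist"); save("pics/w1.png",p); np.save("w1_d.npy",d)
print(env.state()["ee_pos"],env.state()["ee_rot"])
print(proj(C,[[542,207,98],[542,207,60]]))
for o in ("bleed_key","key_block","key_grip"):
    print(o,[(np.round(r["at"]),round(r["conf"],2)) for r in optics.place_of("wrist",o)])
```

```text
[[  -0.     -0.97   -0.25   70.32]
 [   1.     -0.     -0.      0.64]
 [   0.     -0.25    0.97 -170.48]
 [   0.      0.      0.      1.  ]]
[540.76288886 208.60624803 233.18340625] [ 1.79994529e+02 -1.30877970e-03  1.79693985e+02]
[[258.60809254 185.8349781 ]
 [258.8290541  178.12525449]]
bleed_key [(array([344., 196.]), 0.91), (array([258., 176.]), 0.72), (array([172., 151.]), 0.56)]
key_block [(array([260., 170.]), 0.92)]
key_grip [(array([356., 207.]), 0.77), (array([263., 185.]), 0.7), (array([157., 151.]), 0.64)]
```

View pics/w1.png

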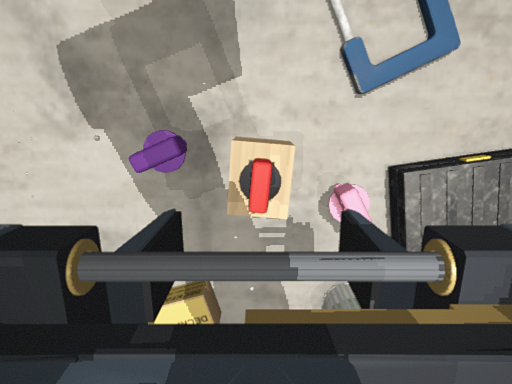

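The wrist view shows the red wing at about (260,186) on the block at (262,178), with purple at (160,152) and pink at (349,203). Now I fit the wing's centre and angle.

```bash
cat >> h.py <<'E'
def redwing(C,p,d,zt):
    hsv=cv2.cvtColor(p,cv2.COLOR_RGB2HSV); m=((hsv[...,0]<6)|(hsv[...,0]>174))&(hsv[...,1]>190)&(hsv[...,2]>60)
    n,l,st,ce=cv2.connectedComponentsWithStats(m.astype(np.uint8)); 
    i=1+np.argmax(st[1:,4]); v,u=np.nonzero(l==i); P=deproj(C,np.c_[u,v],d[v,u]); 
    zm=np.percentile(P[:,2],80); T=P[np.abs(P[:,2]-zm)<7]
    print("red px",len(u),"ztop",zm.round(1),"n",len(T))
    uv=np.c_[u,v][np.abs(P[:,2]-zm)<7]; Q=at_z(C,uv,zt)[:,:2]
    r=cv2.minAreaRect(Q.astype(np.float32)); w=r[1]; B=cv2.boxPoints(r)
    e=[B[1]-B[0],B[2]-B[1]]; e=max(e,key=np.linalg.norm); a=np.degrees(np.arctan2(e[1],e[0])); a=(a+90)%180-90
    print("wing centre",np.round(r[0],1),"size",np.round(w,1),"angle",round(a,1)); return r[0],a
E
python3 - <<'E'
from h import *
C=cam("wrist"); import cv2
p=cv2.imread("pics/w1.png")[:,:,::-1].copy(); d=np.load("w1_d.npy")
redwing(C,p,d,98)
# block top & collar
for name,f,z in (("wood",lambda h:(h[...,0]>8)&(h[...,0]<25)&(h[...,1]>70)&(h[...,2]>120),60),("collar",lambda h:h[...,2]<45,64)):
    h=cv2.cvtColor(p,cv2.COLOR_RGB2HSV); m=f(h); m[:130]=0;m[225:]=0;m[:,:222]=0;m[:,300:]=0
    v,u=np.nonzero(m); P=deproj(C,np.c_[u,v],d[v,u]); k=np.abs(P[:,2]-z)<6
    Q=at_z(C,np.c_[u,v][k],z)[:,:2]; print(name,k.sum(),P[k,2].mean(),cv2.minAreaRect(Q.astype(np.float32)))
E
```

```text
red px 45 ztop 94.1 n 27
wing centre [517.2 210.8] size [15.9  2.3] angle 85.9
wood 2444 59.934556654575346 ((544.326904296875, 207.94686889648438), (69.18524169921875, 85.36343383789062), 84.929931640625)Traceback (most recent call last):
  File "<stdin>", line 8, in <module>
  File "h.py", line 20, in deproj
    K,k1,R,t=C; return (ray(C,uv)*np.asarray(depth).reshape(-1,1)-t)@R
                        ~~~^^^^^^
  File "h.py", line 14, in ray
    p=cv2.undistortPoints(uv.reshape(-1,1,2),K,np.array([k1,0,0,0.,0])).reshape(-1,2)
      ~~~~~~~~~~~~~~~~~~~^^^^^^^^^^^^^^^^^^^^^^^^^^^^^^^^^^^^^^^^^^^^^^
cv2.error: OpenCV(4.12.0) /io/opencv/modules/calib3d/src/undistort.dispatch.cpp:347: error: (-215:Assertion failed) CV_IS_MAT(_src) && CV_IS_MAT(_dst) && (_src->rows == 1 || _src->cols == 1) && (_dst->rows == 1 || _dst->cols == 1) && _src->cols + _src->rows - 1 == _dst->rows + _dst->cols - 1 && (CV_MAT_TYPE(_src->type) == CV_32FC2 || CV_MAT_TYPE(_src->type) == CV_64FC2) && (CV_MAT_TYPE(_dst->type) == CV_32FC2 || CV_MAT_TYPE(_dst->type) == CV_64FC2) in function 'cvUndistortPointsInternal'
```

```bash
sed -i 's/(hsv\[...,0\]<6)|(hsv\[...,0\]>174))&(hsv\[...,1\]>190)/(hsv[...,0]<7)|(hsv[...,0]>172))\&(hsv[...,1]>140)/' h.py
python3 - <<'E'
from h import *
C=cam("wrist")
p=cv2.imread("pics/w1.png")[:,:,::-1].copy(); d=np.load("w1_d.npy")
print(p[190,260],p[170,262],p[180,248],p[205,260]); redwing(C,p,d,98)
E
```

```text
[248  93  87] [248 101  94] [69 69 70] [248  89  82]
red px 1040 ztop 98.2 n 986
wing centre [543.3 208.1] size [19.7 53.6] angle -6.0
```

Call:
send_rows(
  targets=[
    [[0, 0, -0.063, 0.0125, -0.0025, -0.1, -1], [0, 0, 0, 0, 0, -0.12, -1], [0, 0, 0, 0, 0, -0.12, -1], [0, 0, 0, 0, 0, -0.12, -1], [0, 0, 0, 0, 0, -0.12, -1], [0, 0, 0, 0, 0, -0.12, -1], [0, 0, 0, 0, 0, -0.08, -1], [0, 0, 0, 0, 0, -0.05, -1], [0, 0, 0, 0, 0, 0, -1], [0, 0, 0, 0, 0, 0, -1]],
  ],
)

```text
time_s: 4.1
ee_pos: [543.9, 208.2, 67.8]
ee_rot: [180.0, 0.1, 174.1]
force: [-0.6, -0.6, -0.3]
gripper_width: 91.0
gripper_force: 0.0
```

Call:
send_rows(
  targets=[
    [[0, 0, 0, 0, 0, 0, 1], [0, 0, 0, 0, 0, 0, 1], [0, 0, 0, 0, 0, 0, 1], [0, 0, 0, 0, 0, 0, 1], [0, 0, 0, 0, 0, 0, 1], [0, 0, 0, 0, 0, 0, 1], [0, 0, 0, 0, 0, 0, 1], [0, 0, 0, 0, 0, 0, 1]],
  ],
  grip_force=45,
)

```text
time_s: 4.9
ee_pos: [543.4, 208.0, 67.1]
ee_rot: [180.0, -0.0, 174.1]
force: [-0.4, 0.5, 0.6]
gripper_width: 29.8
gripper_force: 0.0
```

Call:
send_rows(
  targets=[
    [[0, 0, 0, 0, 0, 0, 1], [0, 0, 0, 0, 0, 0, 1], [0, 0, 0, 0, 0, 0, 1], [0, 0, 0, 0, 0, 0, 1], [0, 0, 0, 0, 0, 0, 1]],
  ],
)

```text
time_s: 5.4
ee_pos: [543.4, 207.9, 67.1]
ee_rot: [180.0, -0.0, 174.1]
force: [0.2, 0.5, -0.8]
gripper_width: 19.8
gripper_force: 45.0
```

Call:
send_rows(
  targets=[
    [[0, 0, 0, 0, 0, 0.05, 1], [0, 0, 0, 0, 0, 0.1, 1], [0, 0, 0, 0, 0, 0.1, 1], [0, 0, 0, 0, 0, 0.1, 1], [0, 0, 0, 0, 0, 0.1, 1], [0, 0, 0, 0, 0, 0.1, 1], [0, 0, 0, 0, 0, 0.1, 1], [0, 0, 0, 0, 0, 0.1, 1], [0, 0, 0, 0, 0, 0.05, 1]],
  ],
)

```text
time_s: 6.3
ee_pos: [544.0, 208.2, 229.7]
ee_rot: [179.9, 0.2, 174.1]
force: [0.5, 0.3, -0.6]
gripper_width: 19.8
gripper_force: 45.0
```

Call:
send_rows(
  targets=[
    [[0, 0, 0, 0.0133, -0.178, 0, 1], [0, 0, 0, 0.0133, -0.178, 0, 1], [0, 0, 0, 0.0133, -0.178, 0, 1], [0, 0, 0, 0.0133, -0.178, 0, 1], [0, 0, 0, 0.0133, -0.178, 0, 1], [0, 0, 0, 0.0133, -0.178, 0, 1], [0, 0, 0, 0.0133, -0.178, 0, 1], [0, 0, 0, 0.0133, -0.178, 0, 1], [0, 0, 0, 0.0133, -0.178, 0, 1], [0, 0, 0, 0.0133, -0.178, 0, 1], [0, 0, 0, 0.0133, -0.178, 0, 1], [0, 0, 0, 0.0133, -0.178, 0, 1]],
  ],
)

```text
time_s: 7.5
ee_pos: [575.0, -220.6, 227.0]
ee_rot: [180.0, -0.0, 174.1]
force: [0.7, 0.0, -1.0]
gripper_width: 19.6
gripper_force: 45.0
```

Call:
send_rows(
  targets=[
    [[0, 0, 0, 0, 0, 0, 1], [0, 0, 0, 0, 0, 0, 1], [0, 0, 0, 0, 0, 0, 1]],
  ],
)

```text
time_s: 7.8
ee_pos: [575.1, -218.3, 227.0]
ee_rot: [179.9, -0.0, 174.2]
force: [0.3, -0.7, -1.4]
gripper_width: 20.0
gripper_force: 45.0
```

Run:
```python
from h import *
C=cam("wrist"); p,d=optics.grab_frame("wrist"); save("pics/w2.png",p); np.save("w2_d.npy",d)
print(env.state()["ee_pos"],env.state()["ee_rot"])
for o in ("manifold","port"):
    print(o,[(np.round(r["at"]),round(r["conf"],2)) for r in optics.place_of("wrist",o)])
```

```text
[ 575.22043026 -218.04100743  227.15460147] [ 1.79961961e+02 -2.63111089e-02  1.74198262e+02]
manifold [(array([254., 134.]), 0.67), (array([262., 250.]), 0.51)]
port [(array([255., 134.]), 0.82)]
```

View pics/w2.png

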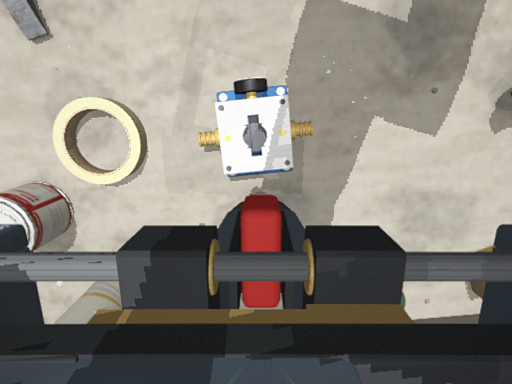

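The port is at about (255,135), with its slot running up and down in the image. The gauge is at (250,86), towards the base, and the yellow dots are at (228,139) and (282,132). The key is held upright. Next I fit the plate, the slot and the dots.

Run:
```python
from h import *
C=cam("wrist"); p=cv2.imread("pics/w2.png")[:,:,::-1].copy(); d=np.load("w2_d.npy")
h=cv2.cvtColor(p,cv2.COLOR_RGB2HSV); roi=np.zeros(d.shape,bool); roi[85:182,205:302]=1
def rect(n,m,z):
    v,u=np.nonzero(m); Q=at_z(C,np.c_[u,v],z)[:,:2]; P=deproj(C,np.c_[u,v],d[v,u])
    r=cv2.minAreaRect(Q.astype(np.float32)); print(n,len(u),np.round(r[0],1),np.round(r[1],1),round(r[2],1),"mean",Q.mean(0).round(1),"z",np.median(P[:,2]).round(1))
vv,uu=np.mgrid[:384,:512]; P=deproj(C,np.c_[uu.ravel(),vv.ravel()],d.ravel()).reshape(384,512,3)
top=roi&(np.abs(P[...,2]-60)<5)&(h[...,1]<60)&(h[...,2]>100)
top=cv2.morphologyEx(top.astype(np.uint8),cv2.MORPH_OPEN,np.ones((5,5)))>0
rect("plate",top,60)
slot=np.zeros_like(roi); slot[105:165,238:272]=1
for thr in (80,110,140):
    m=slot&(h[...,2]<thr); n,l,st,ce=cv2.connectedComponentsWithStats(m.astype(np.uint8)); i=1+np.argmax(st[1:,4]); rect(f"slot{thr}",l==i,60)
ye=roi&(h[...,0]>20)&(h[...,0]<35)&(h[...,1]>90)&(P[...,2]>52)
n,l,st,ce=cv2.connectedComponentsWithStats(ye.astype(np.uint8))
for i in range(1,n):
    if st[i,4]>4: print(st[i,4],ce[i].round(),at_z(C,ce[i],60).round(1))
redwing(C,p,d,0)
im=p[80:190,200:310]; save("pics/port.png",cv2.resize(im,None,fx=5,fy=5,interpolation=cv2.INTER_CUBIC))
```

```text
plate 4318 [ 528.3 -219.4] [76.  75.9] 89.9 mean [ 526.9 -219.8] z 60.0
slot80 6 [ 522.7 -210.1] [5.2 0.7] 39.8 mean [ 522.9 -209.7] z 40.5
slot110 96 [ 517.1 -213.3] [24.  10.8] 47.8 mean [ 516.3 -215.6] z 30.5
slot140 262 [ 528.7 -217.8] [21.7 42.3] 76.3 mean [ 527.7 -218. ] z 30.3
28 [282. 133.] [[ 528.5 -190.2   60. ]]
20 [228. 138.] [[ 528.6 -248.    60. ]]
red px 2236 ztop 258.1 n 1781
wing centre [ 657.  -225.6] size [56.1 63.4] angle -5.8
```

View pics/port.png

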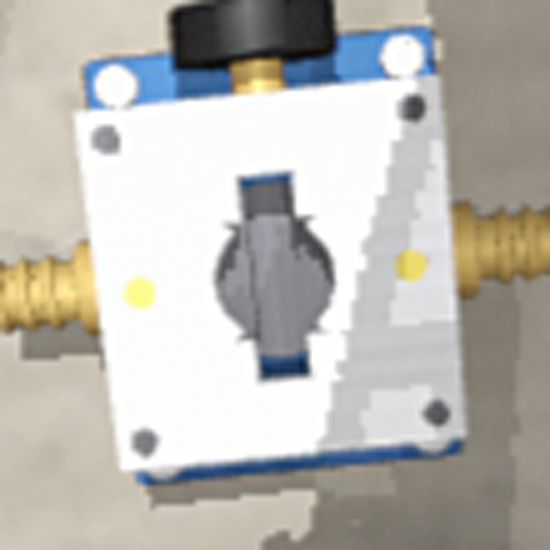

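Run:
```python
from h import *
C=cam("wrist")
q=np.array([[266,178],[284,378],[141,293],[411,265],[240,180],[293,177],[260,381],[311,375]],float); q=(q+.5)/5-.5+[200,80]
P=at_z(C,q,60)[:,:2]; print(P.round(1)); print("slot mid",P[:2].mean(0).round(1),P[4:].mean(0).round(1),"dots mid",P[2:4].mean(0).round(1))
e=P[0]-P[1]; print("slot ang",np.degrees(np.arctan2(e[1],e[0])).round(1)); print(env.state()["ee_pos"])
```

```text
[[ 507.5 -218.8]
 [ 549.7 -219.4]
 [ 528.5 -247.9]
 [ 528.5 -190. ]
 [ 507.4 -224.3]
 [ 507.9 -213.1]
 [ 549.8 -224.7]
 [ 549.6 -213.5]]
slot mid [ 528.6 -219.1] [ 528.7 -218.9] dots mid [ 528.5 -219. ]
slot ang 179.2
[ 575.35530183 -218.03318147  227.33514452]
```

Call:
send_rows(
  targets=[
    [[0, 0, 0.0322, -0.06, 0, 0, 1], [0, 0, 0.0322, -0.1, 0, 0, 1], [0, 0, 0, -0.0745, -0.0055, -0.05, 1], [0, 0, 0, 0, 0, -0.1, 1], [0, 0, 0, 0, 0, -0.1, 1], [0, 0, 0, 0, 0, -0.1, 1], [0, 0, 0, 0, 0, -0.1, 1], [0, 0, 0, 0, 0, -0.05, 1], [0, 0, 0, 0, 0, 0, 1], [0, 0, 0, 0, 0, 0, 1], [0, 0, 0, 0, 0, 0, 1]],
  ],
)

```text
time_s: 9.05
ee_pos: [529.3, -220.5, 128.4]
ee_rot: [-180.0, 0.1, 179.9]
force: [-0.0, -0.0, 0.4]
gripper_width: 19.9
gripper_force: 45.0
```

Run:
```python
from h import *
for i in range(3):
    p,d=optics.grab_frame("scene"); s=env.state(); print(s["ee_pos"].round(1),s["ee_rot"].round(2),s["force"].round(1))
C=cam("scene"); u,v=proj(C,[528,-219,80])[0].astype(int)
save("pics/s2.png",cv2.resize(p[v-55:v+45,u-60:u+60],None,fx=5,fy=5,interpolation=cv2.INTER_CUBIC))
```

```text
[ 529.2 -220.6  128.4] [-1.7995e+02  1.2000e-01  1.7994e+02] [ 0.8  0.2 -1.7]
[ 529.  -220.6  128.2] [-1.7996e+02  1.1000e-01  1.7993e+02] [ 0.2  0.6 -1.1]
[ 528.9 -220.5  128.1] [-1.7997e+02  9.0000e-02  1.7993e+02] [-0.4 -0.3 -0.2]
```

View pics/s2.png

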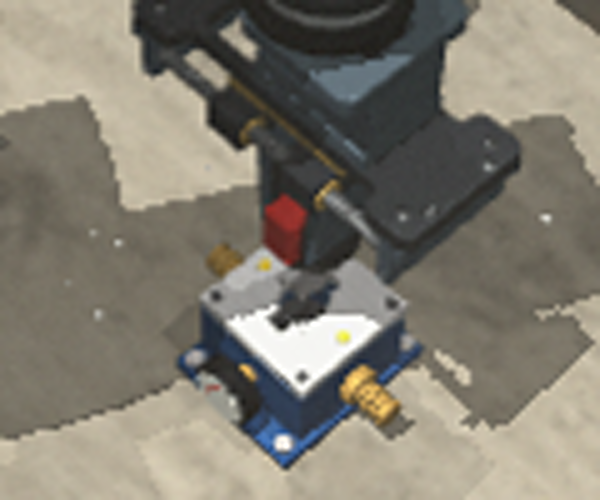

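The key hangs above the port with the wing aligned to the slot. I'm correcting y by 1.3 mm and lowering the tongue into the bore.

Call:
send_rows(
  targets=[
    [[0, 0, 0, 0, 0.0065, 0, 1], [0, 0, 0, 0, 0, 0, 1], [0, 0, 0, 0, 0, -0.025, 1], [0, 0, 0, 0, 0, -0.025, 1], [0, 0, 0, 0, 0, -0.025, 1], [0, 0, 0, 0, 0, -0.025, 1], [0, 0, 0, 0, 0, -0.025, 1], [0, 0, 0, 0, 0, -0.025, 1], [0, 0, 0, 0, 0, 0, 1], [0, 0, 0, 0, 0, 0, 1], [0, 0, 0, 0, 0, 0, 1], [0, 0, 0, 0, 0, 0, 1]],
  ],
)

```text
time_s: 10.4
ee_pos: [528.7, -219.1, 97.5]
ee_rot: [-180.0, 0.0, 179.9]
force: [0.1, 0.3, -0.8]
gripper_width: 19.8
gripper_force: 45.0
```

Call:
send_rows(
  targets=[
    [[0, 0, 0, 0, 0, -0.015, 1], [0, 0, 0, 0, 0, -0.015, 1], [0, 0, 0, 0, 0, -0.015, 1], [0, 0, 0, 0, 0, 0, 1], [0, 0, 0, 0, 0, 0, 1], [0, 0, 0, 0, 0, 0, 1]],
  ],
)

```text
time_s: 11.0
ee_pos: [528.6, -219.1, 88.2]
ee_rot: [180.0, 0.0, 179.9]
force: [-0.5, 0.6, -0.8]
gripper_width: 20.1
gripper_force: 45.0
```

The pins are in the slot with no side force. Now I press against the spring.

Call:
send_rows(
  targets=[
    [[0, 0, 0, 0, 0, -0.015, 1], [0, 0, 0, 0, 0, -0.015, 1], [0, 0, 0, 0, 0, -0.015, 1], [0, 0, 0, 0, 0, -0.015, 1], [0, 0, 0, 0, 0, 0, 1], [0, 0, 0, 0, 0, 0, 1], [0, 0, 0, 0, 0, 0, 1]],
  ],
  grip_force=55,
)

```text
time_s: 11.7
ee_pos: [528.7, -219.2, 77.9]
ee_rot: [-180.0, 0.1, 179.9]
force: [-1.8, 1.1, 9.7]
gripper_width: 19.9
gripper_force: 55.0
```

Call:
send_rows(
  targets=[
    [[0, 0, 0, 0, 0, -0.01, 1], [0, 0, 0, 0, 0, -0.01, 1], [0, 0, 0, 0, 0, 0, 1], [0, 0, 0, 0, 0, 0, 1], [0, 0, 0, 0, 0, 0, 1]],
  ],
)

```text
time_s: 12.2
ee_pos: [528.7, -219.2, 74.2]
ee_rot: [-180.0, 0.1, 179.9]
force: [-3.7, 1.9, 11.5]
gripper_width: 19.7
gripper_force: 55.0
```

Call:
send_rows(
  targets=[
    [[0, 0, 0, -0.003, 0.0015, -0.007, 1], [0, 0, 0, 0, 0, -0.007, 1], [0, 0, 0, 0, 0, 0, 1], [0, 0, 0, 0, 0, 0, 1], [0, 0, 0, 0, 0, 0, 1], [0, 0, 0, 0, 0, 0, 1], [0, 0, 0, 0, 0, 0, 1]],
  ],
)

```text
time_s: 12.9
ee_pos: [528.8, -219.2, 72.9]
ee_rot: [-179.9, 0.2, 179.9]
force: [-4.7, 1.8, 19.4]
gripper_width: 19.7
gripper_force: 55.0
```

The key is fully home: TCP z is 72.9 and the force of 19 N exceeds the spring's 14 N. Now I twist clockwise.

Call:
send_rows(
  targets=[
    [[0, 0, -0.03, 0, 0, 0, 1], [0, 0, -0.05, 0, 0, 0, 1], [0, 0, -0.05, 0, 0, 0, 1], [0, 0, -0.05, 0, 0, 0, 1], [0, 0, -0.05, 0, 0, 0, 1], [0, 0, -0.05, 0, 0, 0, 1], [0, 0, -0.05, 0, 0, 0, 1], [0, 0, -0.05, 0, 0, 0, 1], [0, 0, -0.05, 0, 0, 0, 1], [0, 0, -0.05, 0, 0, 0, 1], [0, 0, 0, 0, 0, 0, 1], [0, 0, 0, 0, 0, 0, 1]],
  ],
)

```text
time_s: 14.1
ee_pos: [529.4, -219.8, 72.9]
ee_rot: [179.9, 0.3, 136.8]
force: [-2.7, -0.0, 16.7]
gripper_width: 19.5
gripper_force: 55.0
```

Call:
send_rows(
  targets=[
    [[0, 0, -0.05, 0, 0, 0, 1], [0, 0, -0.05, 0, 0, 0, 1], [0, 0, -0.05, 0, 0, 0, 1], [0, 0, -0.05, 0, 0, 0, 1], [0, 0, -0.05, 0, 0, 0, 1], [0, 0, -0.05, 0, 0, 0, 1], [0, 0, -0.05, 0, 0, 0, 1], [0, 0, -0.05, 0, 0, 0, 1], [0, 0, -0.05, 0, 0, 0, 1], [0, 0, -0.05, 0, 0, 0, 1], [0, 0, -0.05, 0, 0, 0, 1], [0, 0, 0, 0, 0, 0, 1]],
  ],
)

```text
time_s: 15.3
ee_pos: [528.4, -220.7, 72.9]
ee_rot: [179.8, 0.3, 87.2]
force: [-5.5, -3.3, 19.7]
gripper_width: 19.7
gripper_force: 55.0
```

Run:
```python
from h import *
s=env.state(); print({k:np.round(s[k],2) for k in ("ee_pos","ee_rot","force","torque","qpos","gripper_width")})
```

```text
{'ee_pos': array([ 528.37, -220.71,   72.9 ]), 'ee_rot': array([179.84,   0.25,  87.25]), 'force': array([-5.52, -3.31, 19.74]), 'torque': array([-0.72,  1.35,  0.05]), 'qpos': array([-23.72,  25.05, 101.38,  -0.22,  53.33, -20.84]), 'gripper_width': np.float64(19.66)}
```

Call:
send_rows(
  targets=[
    [[0, 0, -0.015, 0, 0, 0, 1], [0, 0, -0.015, 0, 0, 0, 1], [0, 0, -0.015, 0, 0, 0, 1], [0, 0, 0, 0, 0, 0, 1], [0, 0, 0, 0, 0, 0, 1], [0, 0, 0, 0, 0, 0, 1], [0, 0, 0, 0, 0, 0, 1], [0, 0, 0, 0, 0, 0, 1]],
  ],
)

```text
time_s: 16.1
ee_pos: [528.3, -220.8, 72.9]
ee_rot: [179.8, 0.2, 83.3]
force: [-5.7, -2.4, 18.7]
gripper_width: 19.6
gripper_force: 55.0
```

Run:
```python
from h import *
p,d=optics.grab_frame("scene"); s=env.state(); print({k:np.round(s[k],2) for k in ("time_s","ee_pos","ee_rot","force","torque")})
C=cam("scene"); u,v=proj(C,[528,-219,80])[0].astype(int)
C2=cam("wrist"); w,dw=optics.grab_frame("wrist")
a=cv2.resize(p[v-50:v+40,u-45:u+45],(500,500),interpolation=cv2.INTER_CUBIC); b=w[100:384,100:400]; b=cv2.resize(b,(300,284))
o=np.zeros((500,800,3),np.uint8); o[:,:500]=a; o[:284,500:]=b; save("pics/s3.png",o)
```

```text
{'time_s': np.float64(16.15), 'ee_pos': array([ 528.28, -220.75,   72.88]), 'ee_rot': array([179.83,   0.24,  83.27]), 'force': array([-4.97, -1.87, 18.12]), 'torque': array([-0.69,  1.4 ,  0.14])}
```

View pics/s3.png

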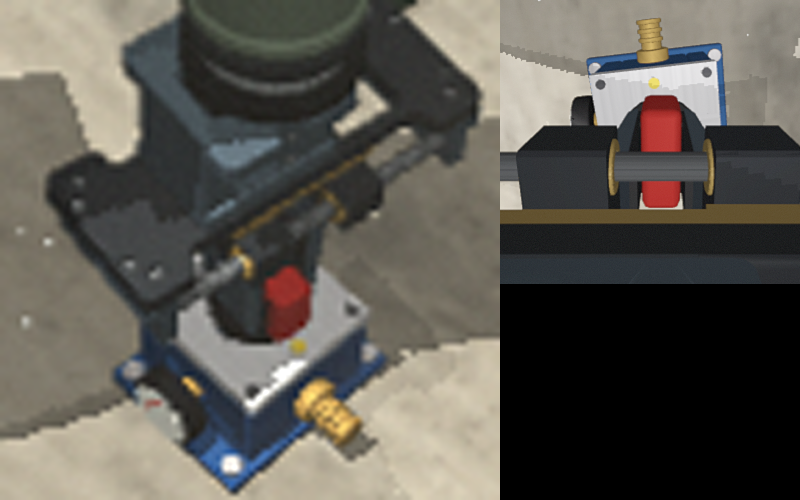

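The scene view (left) shows the wing turned along the yellow dots and the collar down near the plate. The wrist view (right) shows the wing pointing at the dot at (654,83). The key is turned about 96° and held home at 18 N, so I'm handing in.

```bash
python3 -c "
from workcell import env
print(env.job_done())"
```

```text
the job is handed in; nothing more can be done
None
```

I handed the job in at about 16 s with the red key still gripped, pressed fully home at about 18 N and turned about 96° clockwise; I touched nothing else on the bench, and the judge returned no verdict.

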